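# Clamp the pipe and hold the thick-walled cap ready for tacking

### The arm

A 7-joint arm with a two-finger parallel gripper is mounted at the origin on the work surface. World frame = base frame: x ahead of the robot, y to its left, z up, the work surface at z = 0. Lengths are in m, angles in rad, forces in N, time in s.
With the tool pointing down it reaches from about 0.425 to 0.925 m from the base axis. Payload 6.8 kg.
Tool frame: the origin (TCP) lies between the finger pads; the fingertips stand r.tcp_to_tips ahead of it and the grasp point (between the pads) lies 3 mm ahead of it (r.tcp_to_tips is the distance from the TCP to the fingertips, in m); z points along the fingers, y is the line along which they close (so a half turn about z gives the same grasp; the last joint's range is limited). The gripper opens to 85 mm and grips with 20 to 120 N. Pads are 22 mm wide; open, the fingers measure 114 mm over their backs; the gripper's body (76 mm by 85 mm) begins 54 mm behind the grasp point. The pads swing forward as they close: fully open they stand 13 mm farther back than shut.
Start: joints at [-0.108, 0.477, 0.022, 1.555, -0.011, 1.109, -0.083], TCP at [0.675, 0, 0.253] pointing down, gripper open.
Joint ranges: [-2.96, 2.96], [-0.34, 2.1], [-1.41, 1.46], [0.24, 2.44], [-1.37, 4.51], [0.17, 1.92], [-2.96, 2.96]. Speed limits (rad/s): [2.39, 2.39, 3.14, 3.14, 3.14, 3.14, 3.14].

### API

Orientations are given as a rotation vector (axis times angle).
In Python, from bench import r gives the robot as it stands. The module is installed in compiled form; this text tells all that it offers.
- The arm moves only by the tool step_arm, never from a script. Its argument "moves" is a list of rows, each an object of numbers: "rx", "ry", "rz": the turn, a rotation vector about the tool's x, y, z in degrees; "dx", "dy", "dz": the shift along the tool's x, y, z in mm; "gripper": the opening, from -1 (shut) to 1 (fully open). In form: [{"rx": .., "ry": .., "rz": .., "dx": .., "dy": .., "dz": .., "gripper": ..}, ...]. A call has 1 to 20 rows; each row shifts and turns the commanded pose from where the row before left it, along the tool's axes as they then stand; what a row does not reach is not made up. A row lasts 1/8 s, in which the tool goes at most 62.5 mm and 10.7 degrees, less where a joint would pass 70% of its speed; a pose out of reach is approached as far as the arm can. A call is refused whole if a number of a shift passes 62.5 or a number of a turn 10.7, either way. A call with a gripper value outside its range is refused whole. The fingers move at their own pace and stop on an object; "grip_force" is the grip in N (left out, the last holds). Time passes only in rows, so rows that do not move let the fingers close. It gives the time, the measured TCP pose, the force, the opening and the grip force at its end, in the units of the state.
- r.get_obs(): the state, without advancing time (a new reading comes with each control period).
- r.grab_frame(name): name is "scene" or "side" or "wrist"; returns the picture (400x640x3 uint8, blue, green, red); there is no depth.
- r.camera_info(name): a dict with "mtx" (3x3 intrinsics, pixels), "D" ([k1, k2, p1, p2, k3] as OpenCV has them; the pictures are not rectified), "rvec" (rotation vector, rad) and "tvec" (3), from world to camera coordinates, as OpenCV has them. Camera axes: x right, y down, z forward; pixel columns grow to the right and rows downward; lengths in m; the calibration is good to about 2 mm. A picture is of the moment at which its call begins: read the wrist's pose just before it. camera_info takes no time and is no camera call; for the wrist camera it gives the pose at the moment of the call.
- r.hand_in(): hands the job in; it is judged then, once.
The state is a dict: "clock": time; "joints": joint angles; "qvel": joint speeds; "tau": joint torques, N m; "tcp_pos": TCP position; "orientation": TCP orientation; "contact_force": force on the tool from outside, world axes, zero at the start; "moment": the same for the moment, N m; "grip_width": finger opening in m; "gripper_force": force on a finger pad.
Only numpy, scipy, OpenCV 4.12 (cv2) and the standard library are available. Lean on these libraries where they do the work, as an engineer would, in place of code of your own. Each camera call takes 0.05 s, during which the arm holds its last target. There are 200 camera calls.

### The job

Turn the chuck's lock ring clockwise by its red lever handle until its yellow line is at the green mark, so that the pipe is clamped. Then lift the two look-alike weld caps clear of their board one after the other to feel which is the heavier, thick-walled one; a cap that you put down goes back upright where it stood. Finish while holding the heavier cap in the gripper, dome up and still, centred over the pipe's end with a clear gap of about 10 mm for my spacer wire, not touching the pipe, the lighter one back on the board and everything else left where it is.

Things in the scene. Friction and masses are not known exactly. Their poses are not given: they have to be found in the camera images.
- lock_ring (a joint): angle of the aluminium lock ring around the chuck, rad: 0 is fully open, grows as the ring is turned clockwise seen from above; 1.15 has the ring's yellow line at the green locked mark; the ring meets a firm stop at 1.20. It starts between 0 and 0.35, needs about 3 to 8 N at the lever, stiffens a little as the jaws close on the pipe, and stays where it is left
- lever_grip (a point): middle of the red upright round handle on the lock ring's lever: 20 mm thick, 120 mm from the ring's axis; free to grip from 18 mm above this point (its top) to 30 mm below. It turns with the ring
- ring_axis (a point): point on the upright axis of the lock ring and pipe, at the height of lever_grip (142 mm above the bench); fixed. Under it stands a blue turntable box 190 mm square, 70 mm tall, with a steel plate 180 mm across, the chuck and three jaws up to 157 mm above the bench. A yellow line on the ring, on the far side from the lever, points to a white mark (open) or to the green one (locked), both on the steel plate
- pipe: the bright steel pipe stub that stands upright in the chuck: 48.3 mm outside diameter, 130 mm long, loose by 2 mm until the ring is locked. Origin: centre of its lower end, 88 mm above the bench
- pipe_end (a point): centre of the pipe's open upper end, 218 mm above the bench
- cap_1: one of two look-alike weld caps: dark steel dome, 48.3 mm outside diameter, 38 mm tall (straight skirt to 26 mm, then dome), standing dome up on the board, 110 mm or more from the other. One weighs 0.38 to 0.50 kg, the other 0.17 to 0.22 kg; which is which changes from run to run and cannot be seen. Origin: centre of its open rim (underside); z up to the dome. Grip it from above across the skirt
- cap_2: the other look-alike weld cap: dark steel dome, 48.3 mm outside diameter, 38 mm tall (straight skirt to 26 mm, then dome), standing dome up on the board, 110 mm or more from the other. One weighs 0.38 to 0.50 kg, the other 0.17 to 0.22 kg; which is which changes from run to run and cannot be seen. Origin: centre of its open rim (underside); z up to the dome. Grip it from above across the skirt
- parts_board: the plywood board on the bench, fixed, 180 mm (x) by 340 mm (y), 6 mm thick, on which the two caps stand, each in its own half along y. Origin: centre of its underside, on the bench (height 0)
- wire_brush: bystander: wire brush, wooden handle and grey bristles, 220 mm long, lying flat. Origin: centre of its underside
- spanner: bystander: steel spanner, 190 mm long, lying flat. Origin: centre of its underside
- elbow: bystander: 90-degree steel pipe elbow, 48 mm tube, lying flat. Origin: centre of its underside
- flange: bystander: round steel weld-neck flange, 115 mm across, 34 mm tall, lying flat. Origin: centre of its underside
- magnet_square: bystander: red triangular magnet square, 100 by 85 mm, 20 mm thick, lying flat. Origin: centre of its underside
- paste_tin: bystander: white jar with yellow lid, 68 mm across, 62 mm tall. Origin: centre of its underside
- gas_cup: bystander: terracotta-coloured ceramic torch nozzle, 26 mm across, 47 mm tall, standing. Origin: centre of its underside
There are look-alikes about, which are no part of the job. Leave any blue, purple or turquoise look-alike of the cap_2 alone.

How it is judged:
On the way, in this order (a step that is already met when the one before it is completed fails the run):
1. the lock ring is turned clockwise to its locked mark (within 0.08 rad of the mark, or at the stop) (value of joint lock_ring above 1.07 rad), for 0.3 s.
2. the lighter cap is lifted clear of the board in the gripper (by 20 mm), with the heavier one standing in its place (3 N or more on the board); the heavier may be lifted before or after ((((z of cap_2 in the frame of parts_board above 0.026 m and contact force between cap_2 and the fingers above 1 N and contact force between cap_2 and parts_board below 0.05 N) and ((distance of cap_1 from where it was at the start of the episode below 0.03 m and angle between cap_1's own z axis and vertical below 0.1 rad and contact force between cap_1 and the fingers below 0.05 N) and contact force between cap_1 and parts_board above 3 N)) or ((z of cap_1 in the frame of parts_board above 0.026 m and contact force between cap_1 and the fingers above 1 N and contact force between cap_1 and parts_board below 0.05 N) and ((distance of cap_2 from where it was at the start of the episode below 0.03 m and angle between cap_2's own z axis and vertical below 0.1 rad and contact force between cap_2 and the fingers below 0.05 N) and contact force between cap_2 and parts_board above 3 N)))), for 0.2 s.
3. the heavier cap is lifted clear of the board in the gripper, the lighter one standing in its place (under 3 N on the board) ((((z of cap_1 in the frame of parts_board above 0.026 m and contact force between cap_1 and the fingers above 1 N and contact force between cap_1 and parts_board below 0.05 N) and ((distance of cap_2 from where it was at the start of the episode below 0.03 m and angle between cap_2's own z axis and vertical below 0.1 rad and contact force between cap_2 and the fingers below 0.05 N) and contact force between cap_2 and parts_board between 0.8 and 3 N)) or ((z of cap_2 in the frame of parts_board above 0.026 m and contact force between cap_2 and the fingers above 1 N and contact force between cap_2 and parts_board below 0.05 N) and ((distance of cap_1 from where it was at the start of the episode below 0.03 m and angle between cap_1's own z axis and vertical below 0.1 rad and contact force between cap_1 and the fingers below 0.05 N) and contact force between cap_1 and parts_board between 0.8 and 3 N)))), for 0.2 s.
At the end, for the whole second after the job is handed in: Ring at 1.07 rad or more. Heavier cap held, still, upright (7 deg), within 8 mm of the pipe's axis, rim 3 to 20 mm above its end, not touching it; pipe standing (3 deg, 8 mm), fingers off it. Lighter cap released, upright on the board within 30 mm of its start (value of joint lock_ring above 1.07 rad and angle between pipe's own z axis and vertical below 0.06 rad and distance of pipe from where it was at the start of the episode below 0.008 m and contact force between pipe and the fingers below 0.05 N and ((horizontal distance between cap_1 and pipe_end below 0.008 m and z of cap_1 in the frame of pipe_end between 0.003 and 0.02 m and angle between cap_1's own z axis and vertical below 0.12 rad and linear speed of each of cap_1, cap_2 below 0.02 m/s and contact force between cap_1 and the fingers above 2 N and contact force between cap_1 and pipe below 0.05 N and ((distance of cap_2 from where it was at the start of the episode below 0.03 m and angle between cap_2's own z axis and vertical below 0.1 rad and contact force between cap_2 and the fingers below 0.05 N) and contact force between cap_2 and parts_board between 0.8 and 3 N)) or (horizontal distance between cap_2 and pipe_end below 0.008 m and z of cap_2 in the frame of pipe_end between 0.003 and 0.02 m and angle between cap_2's own z axis and vertical below 0.12 rad and linear speed of each of cap_2, cap_1 below 0.02 m/s and contact force between cap_2 and the fingers above 2 N and contact force between cap_2 and pipe below 0.05 N and ((distance of cap_1 from where it was at the start of the episode below 0.03 m and angle between cap_1's own z axis and vertical below 0.1 rad and contact force between cap_1 and the fingers below 0.05 N) and contact force between cap_1 and parts_board between 0.8 and 3 N)))); the arm keeps its last pose, push and grip.
It fails at once if a bystander is pushed more than 25 mm from its place (distance of any of wire_brush, spanner, elbow, flange, magnet_square, paste_tin, gas_cup from where it was at the start of the episode above 0.025 m).
It fails at once if a cap is tipped over (angle between any of cap_1, cap_2's own z axis and vertical above 0.7 rad).
It fails at once if the pipe is knocked or pulled out of the chuck (distance of pipe from where it was at the start of the episode above 0.02 m or angle between pipe's own z axis and vertical above 0.2 rad).
It also fails if it takes over 72 s, if anything falls off the work surface, if the arm or the gripper's body presses on something with over 40 N, if the wrist force passes 120 N, or if a joint passes its speed limit or range.

## Working session

There is one attempt and no reset: what is moved stays moved. The work goes in short steps, Python scripts to look and compute and a tool call to move; the robot and the scene stay as the last step left them, time stands still between calls to the robot, and variables do not carry over. Pictures are saved under pics/ and viewed, at most 10 in all, crops included, and the job is handed in when it is done.

Besides the shell and the picture viewer there is one more tool, called as name(argument=value, ...) on one line, values as JSON. step_arm: Moves the arm, as the interface text tells. Its arguments: {"type":"object","properties":{"moves":{"type":"array","items":{"type":"object","properties":{"rx":{"type":"number"},"ry":{"type":"number"},"rz":{"type":"number"},"dx":{"type":"number"},"dy":{"type":"number"},"dz":{"type":"number"},"gripper":{"type":"number"}}}},"grip_force":{"type":"number"}},"required":["moves"]}

```bash
mkdir -p pics; cat > h.py <<'E'
import numpy as np, cv2
from bench import r
R=lambda v: cv2.Rodrigues(np.array(v,float))[0]
def ray(ci,uv):
    p=cv2.undistortPoints(np.array([[uv]],float),np.array(ci["mtx"],float),np.array(ci["D"],float))[0,0]
    M=R(ci["rvec"]); o=-M.T@np.array(ci["tvec"],float).ravel(); d=M.T@np.array([p[0],p[1],1]); return o,d/np.linalg.norm(d)
def onz(ci,uv,z):
    o,d=ray(ci,uv); return o+d*(z-o[2])/d[2]
def proj(ci,P):
    return cv2.projectPoints(np.array(P,float).reshape(-1,3),np.array(ci["rvec"],float),np.array(ci["tvec"],float),np.array(ci["mtx"],float),np.array(ci["D"],float))[0][:,0]
def meet(rays):
    A=np.zeros((3,3));b=np.zeros(3)
    for o,d in rays:
        M=np.eye(3)-np.outer(d,d);A+=M;b+=M@o
    return np.linalg.solve(A,b)
E
python3 - <<'E'
from h import *
import json
o=r.get_obs();print(o,r.tcp_to_tips)
for n in("scene","side","wrist"):
    ci=r.camera_info(n);print(n,{k:np.round(v,3).tolist() for k,v in ci.items()})
    cv2.imwrite(f"pics/{n}0.png",r.grab_frame(n))
E
```

```text
{'clock': 0.0, 'joints': array([-0.10812128,  0.47780847,  0.02236044,  1.55646572, -0.01150325,
        1.10929698, -0.08306145]), 'qvel': array([-2.27409649e-04,  5.68959561e-04,  1.86206260e-03, -3.77412305e-04,
       -2.18674420e-04, -8.45699613e-05,  1.62553188e-03]), 'tau': array([-5.45967814e-04, -5.96443820e+01,  1.60769675e+00, -2.81194621e+01,
        1.24063640e-02,  9.39900521e-03,  2.20753498e-05]), 'tcp_pos': array([ 6.74441036e-01, -1.01123737e-05,  2.52314446e-01]), 'orientation': array([-2.22052285e+00, -2.22065929e+00,  2.20844798e-03]), 'contact_force': array([-0.63140322, -0.28203147,  1.13963779]), 'moment': array([ 0.02704361, -0.0395241 , -0.0010613 ]), 'gripper_force': 0.0, 'grip_width': 0.0854676986093905} 0.022
scene {'mtx': [[379.271, 0.0, 319.899], [0.0, 379.271, 200.167], [0.0, 0.0, 1.0]], 'D': [-0.093, 0.0, 0.0, 0.0, 0.0], 'rvec': [2.47, 0.654, -0.225], 'tvec': [-0.418, -0.166, 1.496]}
side {'mtx': [[489.123, 0.0, 321.623], [0.0, 489.123, 202.017], [0.0, 0.0, 1.0]], 'D': [-0.091, 0.0, 0.0, 0.0, 0.0], 'rvec': [2.294, -0.169, 0.103], 'tvec': [-0.525, 0.127, 1.365]}
wrist {'mtx': [[301.093, 0.0, 323.282], [0.0, 301.093, 203.034], [0.0, 0.0, 1.0]], 'D': [-0.056, 0.0, 0.0, 0.0, 0.0], 'rvec': [-2.863, 0.001, 0.003], 'tvec': [-0.672, -0.034, 0.379]}
```

View pics/scene0.png

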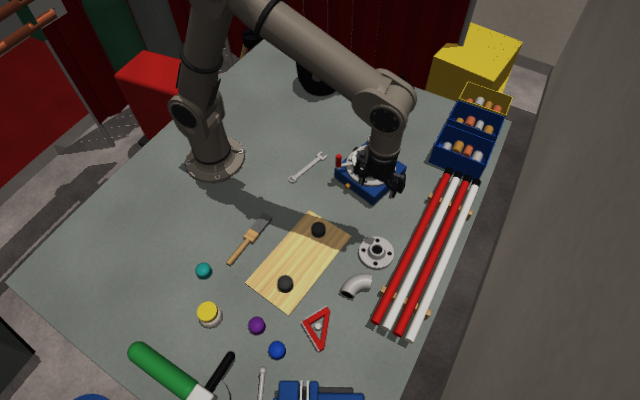

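View pics/side0.png

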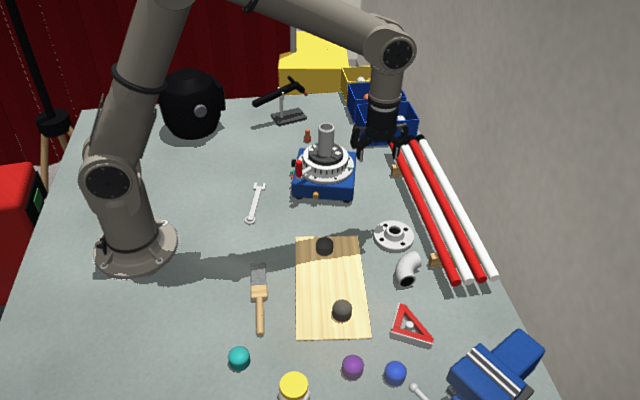

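The scene view shows the chuck by the gripper with its red lever at (338,160), and the caps at (318,229) and (285,284). In the side view the pipe top is at (326,127), the lever at (298,167) and the caps at (324,245) and (342,310). The blue, purple and turquoise domes are decoys.

```bash
python3 - <<'E'
from h import *
S=r.camera_info("side");C=r.camera_info("scene")
a=cv2.imread("pics/side0.png");b=cv2.imread("pics/scene0.png")
for n,im,roi in(("side",a,(285,225,90,100)),("scene",b,(240,200,120,110))):
    x,y,w,h=roi;c=im[y:y+h,x:x+w];hsv=cv2.cvtColor(c,cv2.COLOR_BGR2HSV)
    m=((hsv[...,2]<75)&(hsv[...,1]<120)).astype(np.uint8)
    k,l,st,ce=cv2.connectedComponentsWithStats(m)
    for i in range(1,k):
        if st[i,4]>60:
            uv=ce[i]+[x,y];ci=S if n=="side" else C
            print(n,uv,st[i],onz(ci,uv,.006+.021))
for n,ci,im,roi in(("side",S,a,(280,150,40,45)),("scene",C,b,(325,140,30,40))):
    x,y,w,h=roi;c=im[y:y+h,x:x+w];hsv=cv2.cvtColor(c,cv2.COLOR_BGR2HSV)
    m=(((hsv[...,0]<8)|(hsv[...,0]>172))&(hsv[...,1]>150)&(hsv[...,2]>60)).astype(np.uint8)
    k,l,st,ce=cv2.connectedComponentsWithStats(m);i=1+st[1:,4].argmax();uv=ce[i]+[x,y]
    print("red",n,uv,st[i],onz(ci,uv,.136))
print("pipe top",onz(S,(326,127),.218))
for n,p in(("base",(0,0,0)),("lab x",(.3,0,0)),("y",(.3,.3,0))): print(n,proj(S,p))
w=cv2.imread("pics/wrist0.png")
cv2.imwrite("pics/m1.png",np.vstack([cv2.resize(a[110:210,270:370],(600,600),interpolation=cv2.INTER_CUBIC)]))
E
```

```text
side [324.17692308 246.18461538] [ 31  12  17  19 260] [ 0.52336209 -0.09228939  0.027     ]
side [340.53448276 316.22413793] [ 47  84  19  13 116] [ 0.52575742 -0.32622795  0.027     ]
scene [270.23544744 213.25543006] [   0    0   65   35 1151] [ 0.35194669 -0.11725531  0.027     ]
scene [317.96256684 229.47593583] [ 71  22  15  16 187] [ 0.52866814 -0.09184168  0.027     ]
scene [349.078125 234.      ] [ 91  22  29  29 256] [ 0.62773829 -0.05598618  0.027     ]
scene [284.83091787 283.82608696] [ 38  76  15  17 207] [ 0.53682259 -0.31001152  0.027     ]
scene [345.92941176 294.82352941] [99 90 15 11 85] [ 0.71736632 -0.24815349  0.027     ]
red side [298.5106383 168.0212766] [16 10  6 17 94] [0.47982456 0.12533952 0.136     ]
red scene [338.16071429 160.25      ] [11 14  5 13 56] [0.48517191 0.12586551 0.136     ]
pipe top [0.57238559 0.20633437 0.218     ]
base [[136.2189862  246.99159952]]
lab x [[242.23528072 237.03442501]]
y [[239.07825102 172.90562416]]
```

View pics/wrist0.png

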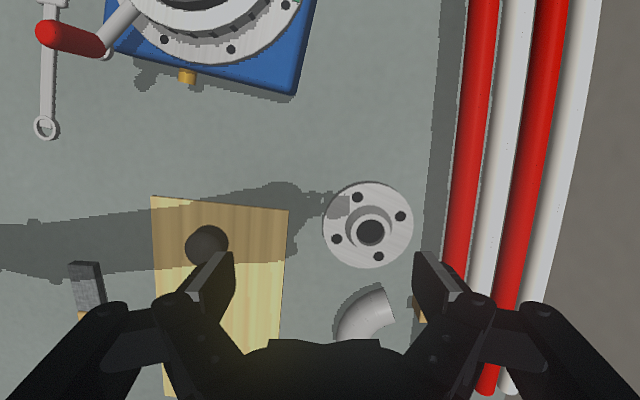

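View pics/m1.png

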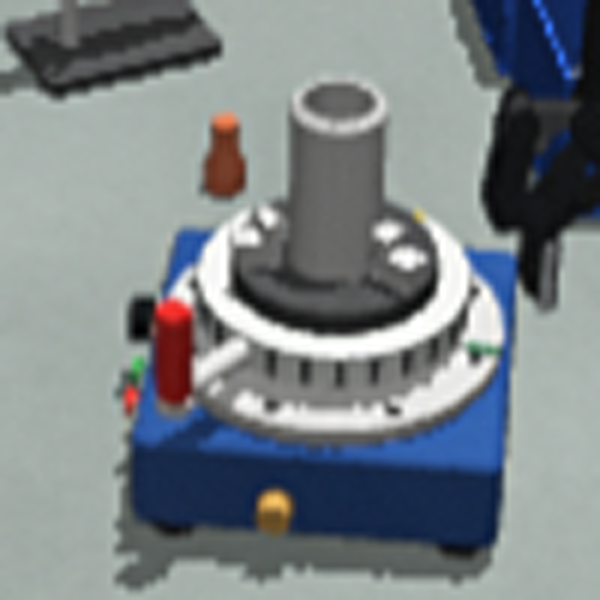

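The wrist view has image up = +y and image right = +x. The lever, at about (0.483, 0.126), sits at an azimuth of about 222° around the axis, at about (0.572, 0.206). The crop shows the yellow line at (418,215) and the green mark at (485,349). I'll move above the lever with the closing line tangential.

step_arm(moves=[{"dx": 21,"dy": -32,"gripper": 1},{"dx": 21,"dy": -32},{"dx": 21,"dy": -32},{"dx": 21,"dy": -32},{"dx": 21,"dy": -32},{"dx": 21,"dy": -32},{"rz": 9.6},{"rz": 9.6},{"rz": 9.6},{"rz": 9.6},{"rz": 9.6},{},{}], grip_force=40)

```text
invalid input at $.moves[0]: expected keys rx, ry, rz, dx, dy, dz, gripper
```

```bash
python3 - <<'E'
from h import *
o=r.get_obs();print(o["clock"],o["tcp_pos"],R(o["orientation"]).round(3).tolist(),o["joints"].round(2))
W=r.camera_info("wrist");w=r.grab_frame("wrist");cv2.imwrite("pics/w1.png",w)
s=r.grab_frame("side");cv2.imwrite("pics/s1.png",s)
hsv=cv2.cvtColor(w,cv2.COLOR_BGR2HSV)
m=(((hsv[...,0]<8)|(hsv[...,0]>172))&(hsv[...,1]>150)&(hsv[...,2]>60)).astype(np.uint8)
k,l,st,ce=cv2.connectedComponentsWithStats(m)
for i in range(1,k):
    if st[i,4]>100: print(ce[i],st[i],onz(W,ce[i],.142))
print("proj handle top/bottom",proj(W,[[.4825,.1256,.16],[.4825,.1256,.112]]))
S=r.camera_info("side");A=np.array([.5724,.2063])
for n,uv,z in(("green",(350.5,167.8),.08),("green",(350.5,167.8),.09),("yellow",(339.3,145.5),.12),("yellow",(339.3,145.5),.1)):
    p=onz(S,uv,z);d=p[:2]-A;print(n,p,np.hypot(*d),np.degrees(np.arctan2(d[1],d[0])))
E
```

```text
0.15 [ 6.74604801e-01 -6.24999595e-06  2.52563750e-01] [[-0.0, 1.0, -0.001], [1.0, 0.0, -0.0], [-0.0, -0.001, -1.0]] [-0.11  0.48  0.02  1.56 -0.01  1.11 -0.08]
[470.06810229 129.13512786] [ 442    0   57  280 7430] [0.78362486 0.06326997 0.142     ]
[530.6530153 146.1640414] [ 491    0   78  311 8888] [0.83376912 0.05113767 0.142     ]
[55.74729242 32.31407942] [ 35  20  69  29 831] [0.47731372 0.13525918 0.142     ]
[487.57117117 379.17837838] [475 363  26  33 555] [ 0.8370613  -0.17821222  0.142     ]
proj handle top/bottom [[43.6639556  40.6714648 ]
 [92.74406008 53.10445165]]
green [0.64874605 0.17747862 0.08      ] 0.0816050936041631 -20.682011746600413
green [0.64558444 0.16483017 0.09      ] 0.08411723090504704 -29.53798180741788
yellow [0.62385377 0.24472354 0.12      ] 0.06421727854254007 36.75085367344471
yellow [0.62990254 0.27266145 0.1       ] 0.08780879435470446 49.09090192661278
```

View pics/w1.png

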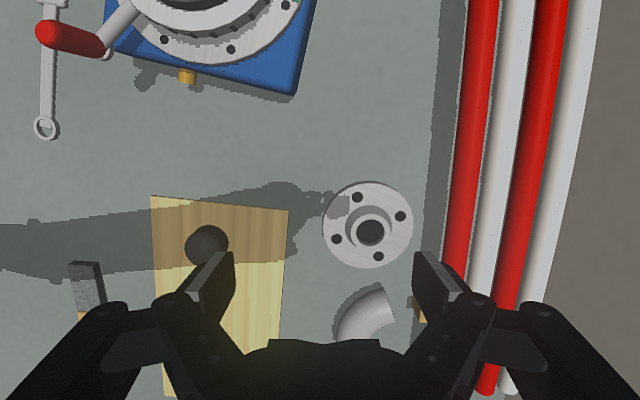

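The move was refused because every row needs all its keys. The wrist view is unchanged, with the handle top at about (47,32). Resending with complete rows.

step_arm(moves=[{"rx": 0,"ry": 0,"rz": 0,"dx": 21,"dy": -32,"dz": 0,"gripper": 1},{"rx": 0,"ry": 0,"rz": 0,"dx": 21,"dy": -32,"dz": 0,"gripper": 1},{"rx": 0,"ry": 0,"rz": 0,"dx": 21,"dy": -32,"dz": 0,"gripper": 1},{"rx": 0,"ry": 0,"rz": 0,"dx": 21,"dy": -32,"dz": 0,"gripper": 1},{"rx": 0,"ry": 0,"rz": 0,"dx": 21,"dy": -32,"dz": 0,"gripper": 1},{"rx": 0,"ry": 0,"rz": 0,"dx": 21,"dy": -32,"dz": 0,"gripper": 1},{"rx": 0,"ry": 0,"rz": 9.6,"dx": 0,"dy": 0,"dz": 0,"gripper": 1},{"rx": 0,"ry": 0,"rz": 9.6,"dx": 0,"dy": 0,"dz": 0,"gripper": 1},{"rx": 0,"ry": 0,"rz": 9.6,"dx": 0,"dy": 0,"dz": 0,"gripper": 1},{"rx": 0,"ry": 0,"rz": 9.6,"dx": 0,"dy": 0,"dz": 0,"gripper": 1},{"rx": 0,"ry": 0,"rz": 9.6,"dx": 0,"dy": 0,"dz": 0,"gripper": 1},{"rx": 0,"ry": 0,"rz": 0,"dx": 0,"dy": 0,"dz": 0,"gripper": 1}], grip_force=40)

```text
clock: 1.75
tcp_pos: [0.483, 0.1261, 0.2533]
orientation: [2.932, 1.128, 0.0]
contact_force: [-0.1, 0.2, -0.5]
grip_width: 0.0854
gripper_force: 0.0
```

```bash
cat >> h.py <<'E'
def st():
    o=r.get_obs();M=R(o["orientation"]);print("t",round(o["clock"],2),"tcp",o["tcp_pos"].round(4),"yaw_y",np.degrees(np.arctan2(M[1,1],M[0,1])).round(1),"toolz",M[:,2].round(3),"F",o["contact_force"].round(2),"w",o["grip_width"].round(4),"gf",round(float(o["gripper_force"]),1),"q",o["joints"].round(2)); return o,M
def totool(M,d): return (M.T@np.array(d)*1000).round(1)
def red(w,lo=100):
    hsv=cv2.cvtColor(w,cv2.COLOR_BGR2HSV)
    return (((hsv[...,0]<8)|(hsv[...,0]>172))&(hsv[...,1]>150)&(hsv[...,2]>60)).astype(np.uint8)
E
python3 - <<'E'
from h import *
o,M=st()
W=r.camera_info("wrist");w=r.grab_frame("wrist");cv2.imwrite("pics/w2.png",w)
s=r.grab_frame("side");cv2.imwrite("pics/s2.png",s)
k,l,s,ce=cv2.connectedComponentsWithStats(red(w))
for i in range(1,k):
    if s[i,4]>100: print(ce[i],s[i],onz(W,ce[i],.145))
print(proj(W,[[.4825,.1256,.16],[.4825,.1256,.112],[.5724,.2063,.218]]))
E
```

```text
Traceback (most recent call last):
  File "h.py", line 17, in st
    o=r.get_obs();M=R(o["orientation"]);print("t",round(o["clock"],2),"tcp",o["tcp_pos"].round(4),"yaw_y",np.degrees(np.arctan2(M[1,1],M[0,1])).round(1),"toolz",M[:,2].round(3),"F",o["contact_force"].round(2),"w",o["grip_width"].round(4),"gf",round(float(o["gripper_force"]),1),"q",o["joints"].round(2)); return o,M
                                                                                                                                                                                                                     ^^^^^^^^^^^^^^^^^^^^^
AttributeError: 'float' object has no attribute 'round'
```

```bash
sed -i 's/o\["grip_width"\].round(4)/round(float(o["grip_width"]),4)/' h.py
python3 - <<'E'
from h import *
o,M=st()
W=r.camera_info("wrist");w=r.grab_frame("wrist");cv2.imwrite("pics/w2.png",w)
s=r.grab_frame("side");cv2.imwrite("pics/s2.png",s)
k,l,s,ce=cv2.connectedComponentsWithStats(red(w))
for i in range(1,k):
    if s[i,4]>100: print(ce[i],s[i],onz(W,ce[i],.145))
print(proj(W,[[.4825,.1256,.16],[.4825,.1256,.112],[.5724,.2063,.218]]))
E
```

```text
t 1.75 tcp [0.483  0.1261 0.2533] yaw_y -47.9 toolz [ 0. -0. -1.] F [-0.15  0.2  -0.54] w 0.0854 gf 0.0 q [-0.41  0.19  0.04  1.97 -0.01  0.98 -1.21]
[627.74475138  16.64530387] [605   0  35  51 905] [0.73846285 0.06023816 0.145     ]
[316.921875 207.734375] [305 196  25  24 448] [0.47843298 0.13171938 0.145     ]
[[326.29677833 214.96450702]
 [325.75478954 198.21015168]
 [328.74570655   4.77962106]]
```

View pics/w2.png

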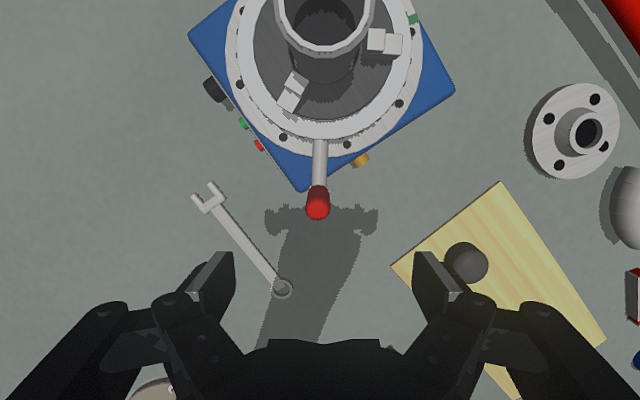

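The handle top is at (317,207), about 5 mm to the left of and 4 mm inward from my estimate. I'll correct for that, descend and grip.

step_arm(moves=[{"rx": 0,"ry": 0,"rz": 0,"dx": 4,"dy": -5,"dz": 0,"gripper": 1},{"rx": 0,"ry": 0,"rz": 0,"dx": 0,"dy": 0,"dz": 36,"gripper": 1},{"rx": 0,"ry": 0,"rz": 0,"dx": 0,"dy": 0,"dz": 36,"gripper": 1},{"rx": 0,"ry": 0,"rz": 0,"dx": 0,"dy": 0,"dz": 36,"gripper": 1},{"rx": 0,"ry": 0,"rz": 0,"dx": 0,"dy": 0,"dz": 0,"gripper": -1},{"rx": 0,"ry": 0,"rz": 0,"dx": 0,"dy": 0,"dz": 0,"gripper": -1},{"rx": 0,"ry": 0,"rz": 0,"dx": 0,"dy": 0,"dz": 0,"gripper": -1},{"rx": 0,"ry": 0,"rz": 0,"dx": 0,"dy": 0,"dz": 0,"gripper": -1},{"rx": 0,"ry": 0,"rz": 0,"dx": 0,"dy": 0,"dz": 0,"gripper": -1},{"rx": 0,"ry": 0,"rz": 0,"dx": 0,"dy": 0,"dz": 0,"gripper": -1}], grip_force=40)

```text
clock: 3.1
tcp_pos: [0.4835, 0.1328, 0.1467]
orientation: [-2.933, -1.126, -0.004]
contact_force: [-1.0, -0.9, 5.6]
grip_width: 0.0191
gripper_force: 38.8
```

```bash
python3 - <<'E'
from h import *
o,M=st();print(o["moment"].round(2))
W=r.camera_info("wrist");cv2.imwrite("pics/w3.png",r.grab_frame("wrist"))
E
```

```text
t 3.1 tcp [0.4835 0.1328 0.1467] yaw_y -48.0 toolz [ 0.002  0.001 -1.   ] F [-0.95 -0.86  5.57] w 0.0191 gf 38.8 q [-0.41  0.33  0.03  2.07 -0.01  0.74 -1.22]
[-0.04  0.27  0.08]
```

step_arm(moves=[{"rx": 0,"ry": 0,"rz": 5,"dx": 0.5,"dy": -10.5,"dz": 0,"gripper": -1},{"rx": 0,"ry": 0,"rz": 5,"dx": 0.5,"dy": -10.5,"dz": 0,"gripper": -1},{"rx": 0,"ry": 0,"rz": 5,"dx": 0.5,"dy": -10.5,"dz": 0,"gripper": -1},{"rx": 0,"ry": 0,"rz": 5,"dx": 0.5,"dy": -10.5,"dz": 0,"gripper": -1}])

```text
clock: 3.65
tcp_pos: [0.4632, 0.1684, 0.1468]
orientation: [-3.084, -0.594, -0.01]
contact_force: [7.9, -0.7, -3.0]
grip_width: 0.0186
gripper_force: 39.1
```

step_arm(moves=[{"rx": 0,"ry": 0,"rz": 5,"dx": 1,"dy": -10.5,"dz": 0,"gripper": -1},{"rx": 0,"ry": 0,"rz": 5,"dx": 1,"dy": -10.5,"dz": 0,"gripper": -1},{"rx": 0,"ry": 0,"rz": 5,"dx": 1,"dy": -10.5,"dz": 0,"gripper": -1},{"rx": 0,"ry": 0,"rz": 5,"dx": 1,"dy": -10.5,"dz": 0,"gripper": -1},{"rx": 0,"ry": 0,"rz": 5,"dx": 1,"dy": -10.5,"dz": 0,"gripper": -1}])

```text
clock: 4.28
tcp_pos: [0.4571, 0.2194, 0.1468]
orientation: [-3.14, 0.089, -0.007]
contact_force: [5.9, -4.3, 1.7]
grip_width: 0.0185
gripper_force: 39.5
```

```bash
python3 - <<'E'
from h import *
o,M=st()
s=r.grab_frame("side");cv2.imwrite("pics/s3.png",s)
cv2.imwrite("pics/s3c.png",cv2.resize(s[110:210,270:370],(600,600),interpolation=cv2.INTER_CUBIC))
E
```

```text
t 4.28 tcp [0.4571 0.2194 0.1468] yaw_y -93.3 toolz [ 0.005  0.001 -1.   ] F [ 5.93 -4.32  1.66] w 0.0185 gf 39.5 q [-0.71  0.34  0.17  2.06 -0.08  0.74 -2.12]
```

View pics/s3c.png

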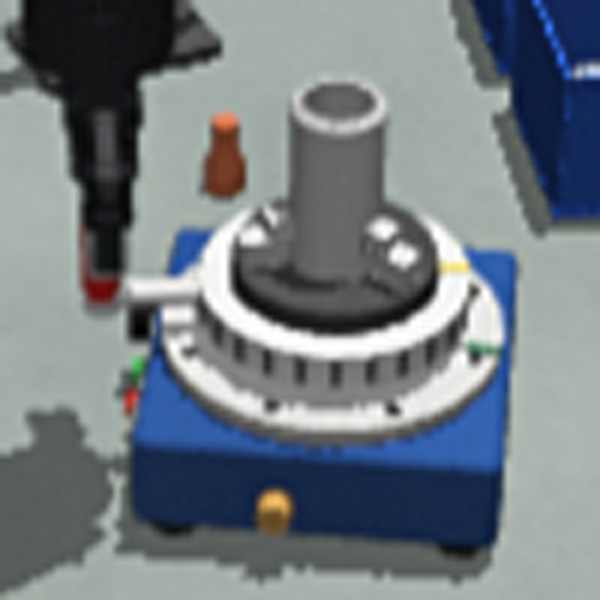

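The yellow line is at (455,268) and the green mark at (485,349), so roughly 20° remain. The pipe stands undisturbed.

step_arm(moves=[{"rx": 0,"ry": 0,"rz": 5,"dx": 0.8,"dy": -10.5,"dz": 0,"gripper": -1},{"rx": 0,"ry": 0,"rz": 5,"dx": 0.8,"dy": -10.5,"dz": 0,"gripper": -1},{"rx": 0,"ry": 0,"rz": 4,"dx": 0.5,"dy": -8,"dz": 0,"gripper": -1},{"rx": 0,"ry": 0,"rz": 0,"dx": 0,"dy": 0,"dz": 0,"gripper": -1}])

```text
clock: 4.82
tcp_pos: [0.4638, 0.2481, 0.1468]
orientation: [-3.104, 0.468, -0.009]
contact_force: [5.1, -2.4, -0.9]
grip_width: 0.0187
gripper_force: 39.5
```

```bash
python3 - <<'E'
from h import *
from scipy.optimize import least_squares
o,M=st()
P=np.array([[.4835,.1328],[.4632,.1684],[.4571,.2194],o["tcp_pos"][:2]])
f=least_squares(lambda c:np.hypot(*(P-c).T)-.12,[.573,.21]);c=f.x;print("axis",c,f.fun)
d=P-c;print(np.degrees(np.arctan2(d[:,1],d[:,0]))%360)
s=r.grab_frame("side");cv2.imwrite("pics/s4.png",s)
S=r.camera_info("side")
hsv=cv2.cvtColor(s,cv2.COLOR_BGR2HSV)[130:190,330:365].astype(int)
H,Sa,V=hsv[...,0],hsv[...,1],hsv[...,2]
for n,m,zs in(("yellow",(H>18)&(H<35)&(Sa>90)&(V>90),(.105,.115,.125)),("green",(H>55)&(H<90)&(Sa>70)&(V>40),(.078,.083,.088))):
    v,u=np.nonzero(m);
    if len(u)==0: print(n,"none");continue
    uv=(u.mean()+330,v.mean()+130);print(n,len(u),uv)
    for z in zs:
        p=onz(S,uv,z)[:2]-c;print(z,np.hypot(*p),np.degrees(np.arctan2(p[1],p[0])))
E
```

```text
t 4.83 tcp [0.4638 0.2481 0.1468] yaw_y -107.2 toolz [ 0.006  0.001 -1.   ] F [ 5.14 -2.42 -0.89] w 0.0187 gf 39.5 q [-0.79  0.37  0.22  2.02 -0.11  0.75 -2.38]
axis [0.57669337 0.208073  ] [-0.00020422  0.00022767  0.00012858 -0.0001953 ]
[218.92807495 199.26769888 174.58950625 160.46108441]
yellow 5 (np.float64(345.4), np.float64(157.4))
0.105 0.05944868118400546 -7.832212785046243
0.115 0.059734605772202826 -20.93743101425696
0.125 0.06302711828866298 -33.28647195772562
green 5 (np.float64(350.0), np.float64(167.8))
0.078 0.07639176459540727 -21.39157655383107
0.083 0.07750465160591678 -26.175014305197717
0.088 0.07914041108222719 -30.791950161316212
```

The circle fit puts the axis at (0.5767, 0.2081), with 58.5° turned so far. I'll continue gently towards the stop.

step_arm(moves=[{"rx": 0,"ry": 0,"rz": 3,"dx": 0.3,"dy": -6,"dz": 0,"gripper": -1},{"rx": 0,"ry": 0,"rz": 0,"dx": 0,"dy": 0,"dz": 0,"gripper": -1}])

```text
clock: 5.12
tcp_pos: [0.4658, 0.2532, 0.1468]
orientation: [-3.091, 0.549, -0.009]
contact_force: [7.3, -2.8, 0.0]
grip_width: 0.0188
gripper_force: 39.6
```

step_arm(moves=[{"rx": 0,"ry": 0,"rz": 2,"dx": 0.2,"dy": -4,"dz": 0,"gripper": -1},{"rx": 0,"ry": 0,"rz": 0,"dx": 0,"dy": 0,"dz": 0,"gripper": -1}])

```text
clock: 5.38
tcp_pos: [0.4673, 0.2565, 0.1468]
orientation: [-3.082, 0.603, -0.008]
contact_force: [6.5, -3.4, 1.2]
grip_width: 0.0189
gripper_force: 39.7
```

```bash
python3 - <<'E'
from h import *
o,M=st()
d=o["tcp_pos"][:2]-[.5767,.2081];print(np.degrees(np.arctan2(d[1],d[0]))%360)
s=r.grab_frame("side");cv2.imwrite("pics/s5.png",s)
cv2.imwrite("pics/s5c.png",cv2.resize(s[120:190,290:370],(800,600),interpolation=cv2.INTER_CUBIC))
E
```

```text
t 5.38 tcp [0.4673 0.2565 0.1468] yaw_y -112.1 toolz [ 0.005  0.    -1.   ] F [ 6.47 -3.35  1.24] w 0.0189 gf 39.7 q [-0.81  0.38  0.24  2.01 -0.12  0.76 -2.46]
156.1402670868375
```

View pics/s5c.png

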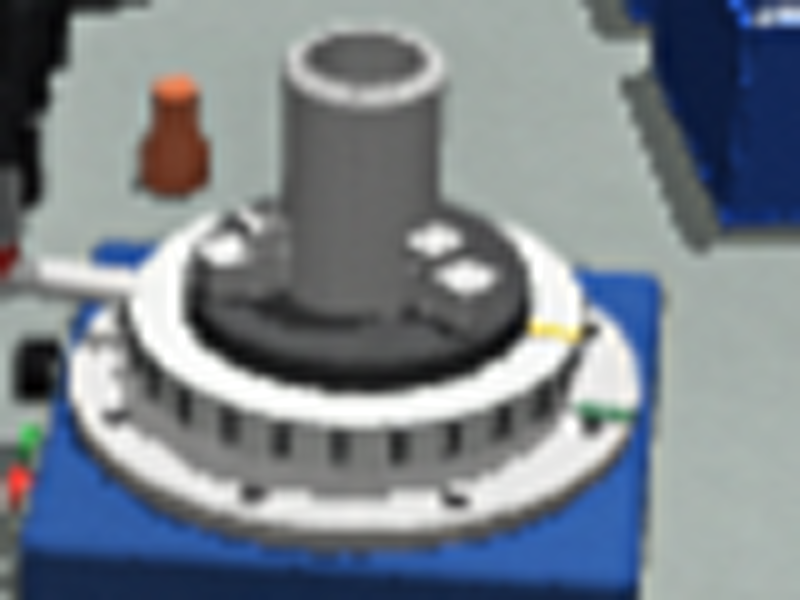

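The yellow line is at (555,332) and the green mark at (607,412), close to alignment allowing for their different heights, with 62.8° turned so far. I'll go on in small steps to feel for the stop.

step_arm(moves=[{"rx": 0,"ry": 0,"rz": 2,"dx": 0.2,"dy": -4,"dz": 0,"gripper": -1},{"rx": 0,"ry": 0,"rz": 0,"dx": 0,"dy": 0,"dz": 0,"gripper": -1}])

```text
clock: 5.68
tcp_pos: [0.4689, 0.2598, 0.1468]
orientation: [-3.071, 0.657, -0.008]
contact_force: [6.7, -5.3, 1.8]
grip_width: 0.0186
gripper_force: 39.7
```

step_arm(moves=[{"rx": 0,"ry": 0,"rz": 1,"dx": 0.1,"dy": -2,"dz": 0,"gripper": -1},{"rx": 0,"ry": 0,"rz": 0,"dx": 0,"dy": 0,"dz": 0,"gripper": -1}])

```text
clock: 5.92
tcp_pos: [0.4696, 0.2613, 0.1468]
orientation: [-3.066, 0.683, -0.008]
contact_force: [5.1, -5.2, 3.6]
grip_width: 0.0188
gripper_force: 39.8
```

```bash
python3 - <<'E'
from h import *
o,M=st()
c=np.array([.5767,.2081])
d=o["tcp_pos"][:2]-c;a=np.arctan2(d[1],d[0]);print(np.degrees(a)%360)
S=r.camera_info("side")
s=r.grab_frame("side");cv2.imwrite("pics/s6.png",s)
# two pixel rays of the green mark: radial line -> its ends give direction independent of centre
for z in(.078,.083,.088):
    for uv in((347.9,160.6),(353.2,161.2)):  # crop ends /10*... 
        pass
for z in(.074,.078,.082):
    e=[onz(S,(290+u/10-.45,120+v*70/600-.45),z)[:2] for u,v in((582,408),(632,416))];d=e[1]-e[0]
    print(z,[np.hypot(*(x-c)) for x in e],np.degrees(np.arctan2(*(e[0]-c)[::-1])),np.degrees(np.arctan2(*(e[1]-c)[::-1])))
E
```

```text
t 5.92 tcp [0.4696 0.2613 0.1468] yaw_y -115.1 toolz [ 0.005 -0.    -1.   ] F [ 5.08 -5.15  3.58] w 0.0188 gf 39.8 q [-0.83  0.39  0.25  2.   -0.13  0.77 -2.51]
153.59037197644992
0.074 [np.float64(0.06858285515971844), np.float64(0.08457671698326348)] -15.766181953283345 -17.455720487352636
0.078 [np.float64(0.06897606849069532), np.float64(0.08501704624614388)] -20.107636680934785 -20.96563750925693
0.082 [np.float64(0.06975953315378544), np.float64(0.08577245491495408)] -24.37572442993109 -24.42656340520491
```

The green mark is at about -24.4°, and the lever puts the yellow line at about -26.4°, so the ring is locked at about 1.18. I'll release, lift, turn back and go above cap A.

step_arm(moves=[{"rx": 0,"ry": 0,"rz": 0,"dx": 0,"dy": 0,"dz": 0,"gripper": 1},{"rx": 0,"ry": 0,"rz": 0,"dx": 0,"dy": 0,"dz": 0,"gripper": 1},{"rx": 0,"ry": 0,"rz": 0,"dx": 0,"dy": 0,"dz": 0,"gripper": 1},{"rx": 0,"ry": 0,"rz": 0,"dx": 0,"dy": 0,"dz": -31,"gripper": 1},{"rx": 0,"ry": 0,"rz": 0,"dx": 0,"dy": 0,"dz": -31,"gripper": 1},{"rx": 0,"ry": 0,"rz": 0,"dx": 0,"dy": 0,"dz": -31,"gripper": 1},{"rx": 0,"ry": 0,"rz": 0,"dx": 0,"dy": 0,"dz": -31,"gripper": 1},{"rx": 0,"ry": 0,"rz": -10.5,"dx": 0,"dy": 0,"dz": 0,"gripper": 1},{"rx": 0,"ry": 0,"rz": -10.5,"dx": 0,"dy": 0,"dz": 0,"gripper": 1},{"rx": 0,"ry": 0,"rz": -10.5,"dx": 0,"dy": 0,"dz": 0,"gripper": 1},{"rx": 0,"ry": 0,"rz": -10.5,"dx": 0,"dy": 0,"dz": 0,"gripper": 1},{"rx": 0,"ry": 0,"rz": -10.5,"dx": 0,"dy": 0,"dz": 0,"gripper": 1},{"rx": 0,"ry": 0,"rz": -10.5,"dx": 0,"dy": 0,"dz": 0,"gripper": 1},{"rx": 0,"ry": 0,"rz": -10.5,"dx": 0,"dy": 0,"dz": 0,"gripper": 1},{"rx": 0,"ry": 0,"rz": -10.5,"dx": 0,"dy": 0,"dz": 0,"gripper": 1},{"rx": 0,"ry": 0,"rz": -10.5,"dx": 0,"dy": 0,"dz": 0,"gripper": 1},{"rx": 0,"ry": 0,"rz": -10.5,"dx": 0,"dy": 0,"dz": 0,"gripper": 1},{"rx": 0,"ry": 0,"rz": -10,"dx": 0,"dy": 0,"dz": 0,"gripper": 1}])

```text
clock: 8.22
tcp_pos: [0.4664, 0.2633, 0.2692]
orientation: [-2.214, -2.228, 0.0]
contact_force: [-0.6, 0.4, 0.3]
grip_width: 0.0855
gripper_force: 0.0
```

```bash
python3 - <<'E'
from h import *
o,M=st();print(totool(M,np.array([.526,-.092,.27])-o["tcp_pos"]))
E
```

```text
t 8.22 tcp [0.4664 0.2633 0.2692] yaw_y 0.4 toolz [-0. -0. -1.] F [-0.62  0.44  0.3 ] w 0.0855 gf 0.0 q [-0.62  0.23 -0.01  1.87  0.    1.04 -0.63]
[-355.7   57.3   -0.8]
```

step_arm(moves=[{"rx": 0,"ry": 0,"rz": 0,"dx": -44.5,"dy": 7,"dz": 0,"gripper": 1},{"rx": 0,"ry": 0,"rz": 0,"dx": -44.5,"dy": 7,"dz": 0,"gripper": 1},{"rx": 0,"ry": 0,"rz": 0,"dx": -44.5,"dy": 7,"dz": 0,"gripper": 1},{"rx": 0,"ry": 0,"rz": 0,"dx": -44.5,"dy": 7,"dz": 0,"gripper": 1},{"rx": 0,"ry": 0,"rz": 0,"dx": -44.5,"dy": 7,"dz": 0,"gripper": 1},{"rx": 0,"ry": 0,"rz": 0,"dx": -44.5,"dy": 7,"dz": 0,"gripper": 1},{"rx": 0,"ry": 0,"rz": 0,"dx": -44.5,"dy": 7,"dz": 0,"gripper": 1},{"rx": 0,"ry": 0,"rz": 0,"dx": -44.5,"dy": 7,"dz": 0,"gripper": 1},{"rx": 0,"ry": 0,"rz": 0,"dx": 0,"dy": 0,"dz": 62,"gripper": 1},{"rx": 0,"ry": 0,"rz": 0,"dx": 0,"dy": 0,"dz": 62,"gripper": 1},{"rx": 0,"ry": 0,"rz": 0,"dx": 0,"dy": 0,"dz": 0,"gripper": 1}])

```text
clock: 9.6
tcp_pos: [0.5191, -0.0923, 0.1416]
orientation: [-2.216, -2.217, 0.01]
contact_force: [0.2, 0.7, 0.3]
grip_width: 0.0855
gripper_force: 0.0
```

```bash
cat >> h.py <<'E'
def capfind(w,W,pred,z=.027):
    hsv=cv2.cvtColor(w,cv2.COLOR_BGR2HSV)
    m=((hsv[...,2]<110)&(hsv[...,1]<110)).astype(np.uint8)
    q=proj(W,[pred])[0];m[300:]=0
    m=cv2.morphologyEx(m,cv2.MORPH_OPEN,np.ones((5,5)))
    k,l,s,ce=cv2.connectedComponentsWithStats(m)
    print("pred",q)
    for i in range(1,k):
        if s[i,4]>200: print(ce[i].round(1),s[i],onz(W,ce[i],z).round(4))
E
python3 - <<'E'
from h import *
o,M=st();W=r.camera_info("wrist");w=r.grab_frame("wrist");cv2.imwrite("pics/w4.png",w)
capfind(w,W,[.526,-.092,.027])
s=r.grab_frame("side");cv2.imwrite("pics/s7.png",s)
v=np.hstack([cv2.resize(w,(400,250)),cv2.resize(s[100:350,200:450],(400,400))[:250] if 0 else s[110:360,180:480]]);cv2.imwrite("pics/v4.png",v)
E
```

```text
t 9.6 tcp [ 0.5191 -0.0923  0.1416] yaw_y 0.0 toolz [-0.01  0.   -1.  ] F [0.22 0.66 0.29] w 0.0855 gf 0.0 q [-0.11  0.39  0.2   2.01 -0.11  0.76  0.16]
pred [335.15425059 207.7349892 ]
[100.2  22.2] [ 91   8  16  27 204] [0.3531 0.0493 0.027 ]
[513.  163.3] [ 496  108   54  116 1419] [ 0.6669 -0.0549  0.027 ]
[566.9 123.3] [560 116  15  16 207] [ 0.7061 -0.023   0.027 ]
[561.1 168.1] [ 542  137   53   69 1484] [ 0.7084 -0.0583  0.027 ]
[590.9 175.4] [ 572  155   39   42 1272] [ 0.7361 -0.064   0.027 ]
[627.3 232.7] [ 607  163   33  112 1915] [ 0.785  -0.1147  0.027 ]
[332.3 200.3] [ 303  169   60   63 3030] [ 0.5237 -0.0857  0.027 ]
[123.3 246.9] [    0   194   241   106 21049] [ 0.3411 -0.1284  0.027 ]
[438.5 280.2] [ 411  251   76   49 2236] [ 0.6178 -0.1585  0.027 ]
[544.1 280.3] [ 501  258   89   42 2057] [ 0.7154 -0.16    0.027 ]
```

View pics/v4.png

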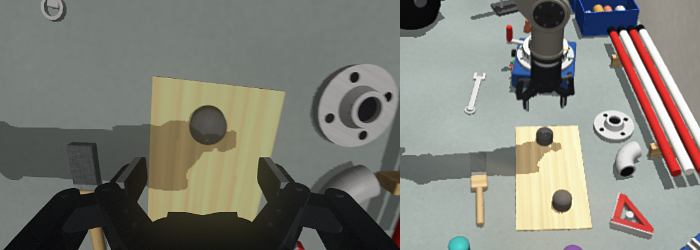

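The wrist crop shows cap A at full-frame (332,200), giving (0.524, -0.087). The side crop shows both caps standing, nothing disturbed and the lever at its new place. I'll descend and grip.

step_arm(moves=[{"rx": 0,"ry": 0,"rz": 0,"dx": 5,"dy": 4.5,"dz": 0,"gripper": 1},{"rx": 0,"ry": 0,"rz": 0,"dx": 0,"dy": 0,"dz": 36,"gripper": 1},{"rx": 0,"ry": 0,"rz": 0,"dx": 0,"dy": 0,"dz": 36,"gripper": 1},{"rx": 0,"ry": 0,"rz": 0,"dx": 0,"dy": 0,"dz": 20,"gripper": 1},{"rx": 0,"ry": 0,"rz": 0,"dx": 0,"dy": 0,"dz": 13,"gripper": 1},{"rx": 0,"ry": 0,"rz": 0,"dx": 0,"dy": 0,"dz": 0,"gripper": 1},{"rx": 0,"ry": 0,"rz": 0,"dx": 0,"dy": 0,"dz": 0,"gripper": 1}], grip_force=50)

```text
clock: 10.58
tcp_pos: [0.5283, -0.0879, 0.0415]
orientation: [2.22, 2.22, 0.003]
contact_force: [0.2, -0.2, -1.1]
grip_width: 0.0849
gripper_force: 0.0
```

step_arm(moves=[{"rx": 0,"ry": 0,"rz": 0,"dx": 0,"dy": 0,"dz": 0,"gripper": -1},{"rx": 0,"ry": 0,"rz": 0,"dx": 0,"dy": 0,"dz": 0,"gripper": -1},{"rx": 0,"ry": 0,"rz": 0,"dx": 0,"dy": 0,"dz": 0,"gripper": -1},{"rx": 0,"ry": 0,"rz": 0,"dx": 0,"dy": 0,"dz": 0,"gripper": -1},{"rx": 0,"ry": 0,"rz": 0,"dx": 0,"dy": 0,"dz": 0,"gripper": -1}])

```text
clock: 11.2
tcp_pos: [0.5272, -0.0879, 0.0411]
orientation: [-2.222, -2.221, -0.0]
contact_force: [-2.8, 0.6, 8.9]
grip_width: 0.0461
gripper_force: 49.7
```

```bash
python3 - <<'E'
from h import *
o,M=st();print(o["moment"].round(3))
E
```

```text
t 11.2 tcp [ 0.5272 -0.0879  0.0411] yaw_y -0.0 toolz [ 0.  0. -1.] F [-2.8   0.57  8.86] w 0.0461 gf 49.7 q [-0.08  0.56  0.16  2.05 -0.16  0.55  0.2 ]
[0.177 0.619 0.062]
```

I'm too high at tcp z 0.041, at the start of the dome, so I'll reopen and go lower.

step_arm(moves=[{"rx": 0,"ry": 0,"rz": 0,"dx": 0,"dy": 0,"dz": 0,"gripper": 1},{"rx": 0,"ry": 0,"rz": 0,"dx": 0,"dy": 0,"dz": 0,"gripper": 1},{"rx": 0,"ry": 0,"rz": 0,"dx": 0,"dy": 0,"dz": 5,"gripper": 1},{"rx": 0,"ry": 0,"rz": 0,"dx": 0,"dy": 0,"dz": 4,"gripper": 1},{"rx": 0,"ry": 0,"rz": 0,"dx": 0,"dy": 0,"dz": 0,"gripper": 1},{"rx": 0,"ry": 0,"rz": 0,"dx": 0,"dy": 0,"dz": 0,"gripper": -1},{"rx": 0,"ry": 0,"rz": 0,"dx": 0,"dy": 0,"dz": 0,"gripper": -1},{"rx": 0,"ry": 0,"rz": 0,"dx": 0,"dy": 0,"dz": 0,"gripper": -1},{"rx": 0,"ry": 0,"rz": 0,"dx": 0,"dy": 0,"dz": 0,"gripper": -1},{"rx": 0,"ry": 0,"rz": 0,"dx": 0,"dy": 0,"dz": 0,"gripper": -1}])

```text
clock: 12.45
tcp_pos: [0.5273, -0.0879, 0.0317]
orientation: [2.221, 2.221, 0.0]
contact_force: [-1.9, 0.1, 4.6]
grip_width: 0.0465
gripper_force: 51.0
```

```bash
python3 - <<'E'
from h import *
o,M=st();print(o["moment"].round(3))
E
```

```text
t 12.45 tcp [ 0.5273 -0.0879  0.0317] yaw_y -0.0 toolz [ 0.  0. -1.] F [-1.89  0.08  4.61] w 0.0465 gf 51.0 q [-0.07  0.57  0.15  2.05 -0.16  0.53  0.2 ]
[0.057 0.316 0.037]
```

Grip width is 46.5 mm at z 0.0317. I'll lift and weigh.

step_arm(moves=[{"rx": 0,"ry": 0,"rz": 0,"dx": 0,"dy": 0,"dz": -10,"gripper": -1},{"rx": 0,"ry": 0,"rz": 0,"dx": 0,"dy": 0,"dz": -15,"gripper": -1},{"rx": 0,"ry": 0,"rz": 0,"dx": 0,"dy": 0,"dz": -15,"gripper": -1},{"rx": 0,"ry": 0,"rz": 0,"dx": 0,"dy": 0,"dz": 0,"gripper": -1},{"rx": 0,"ry": 0,"rz": 0,"dx": 0,"dy": 0,"dz": 0,"gripper": -1},{"rx": 0,"ry": 0,"rz": 0,"dx": 0,"dy": 0,"dz": 0,"gripper": -1},{"rx": 0,"ry": 0,"rz": 0,"dx": 0,"dy": 0,"dz": 0,"gripper": -1}])

```text
clock: 13.32
tcp_pos: [0.5269, -0.0878, 0.0709]
orientation: [-2.221, -2.221, 0.001]
contact_force: [0.8, -1.1, -2.2]
grip_width: 0.0466
gripper_force: 51.6
```

```bash
python3 - <<'E'
from h import *
o,M=st();print(o["moment"].round(3))
w=r.grab_frame("wrist");cv2.imwrite("pics/w5.png",w)
s=r.grab_frame("side");cv2.imwrite("pics/s8.png",s)
o,M=st()
E
```

```text
t 13.32 tcp [ 0.5269 -0.0878  0.0709] yaw_y -0.0 toolz [-0.001  0.    -1.   ] F [ 0.77 -1.06 -2.15] w 0.0466 gf 51.6 q [-0.09  0.51  0.17  2.04 -0.15  0.61  0.18]
[ 0.007 -0.043 -0.019]
t 13.43 tcp [ 0.527  -0.0879  0.071 ] yaw_y -0.0 toolz [-0.001  0.    -1.   ] F [-0.23 -0.26 -2.28] w 0.0466 gf 51.6 q [-0.09  0.51  0.17  2.04 -0.15  0.61  0.18]
```

step_arm(moves=[{"rx": 0,"ry": 0,"rz": 0,"dx": 0,"dy": 0,"dz": 0,"gripper": -1},{"rx": 0,"ry": 0,"rz": 0,"dx": 0,"dy": 0,"dz": 0,"gripper": -1}])

```text
clock: 13.68
tcp_pos: [0.5272, -0.0878, 0.0712]
orientation: [-2.221, -2.221, 0.0]
contact_force: [0.7, 0.2, -2.3]
grip_width: 0.0466
gripper_force: 51.6
```

About -2.25 N, so cap A is the lighter one. I'll put it back, then raise and go over cap B.

step_arm(moves=[{"rx": 0,"ry": 0,"rz": 0,"dx": 0,"dy": 0,"dz": 15,"gripper": -1},{"rx": 0,"ry": 0,"rz": 0,"dx": 0,"dy": 0,"dz": 15,"gripper": -1},{"rx": 0,"ry": 0,"rz": 0,"dx": 0,"dy": 0,"dz": 5,"gripper": -1},{"rx": 0,"ry": 0,"rz": 0,"dx": 0,"dy": 0,"dz": 4,"gripper": -1},{"rx": 0,"ry": 0,"rz": 0,"dx": 0,"dy": 0,"dz": 0,"gripper": -1},{"rx": 0,"ry": 0,"rz": 0,"dx": 0,"dy": 0,"dz": 0,"gripper": -1}])

```text
clock: 14.42
tcp_pos: [0.5274, -0.0879, 0.0324]
orientation: [2.221, 2.221, 0.001]
contact_force: [-0.7, 0.2, -1.4]
grip_width: 0.0466
gripper_force: 51.7
```

step_arm(moves=[{"rx": 0,"ry": 0,"rz": 0,"dx": 0,"dy": 0,"dz": 0.5,"gripper": -1},{"rx": 0,"ry": 0,"rz": 0,"dx": 0,"dy": 0,"dz": 0,"gripper": 1},{"rx": 0,"ry": 0,"rz": 0,"dx": 0,"dy": 0,"dz": 0,"gripper": 1},{"rx": 0,"ry": 0,"rz": 0,"dx": 0,"dy": 0,"dz": 0,"gripper": 1},{"rx": 0,"ry": 0,"rz": 0,"dx": 0,"dy": 0,"dz": 0,"gripper": 1},{"rx": 0,"ry": 0,"rz": 0,"dx": 0,"dy": 0,"dz": -20,"gripper": 1},{"rx": 0,"ry": 0,"rz": 0,"dx": 0,"dy": 0,"dz": -30,"gripper": 1},{"rx": 0,"ry": 0,"rz": 0,"dx": 0,"dy": 0,"dz": -30,"gripper": 1},{"rx": 0,"ry": 0,"rz": 0,"dx": 0,"dy": 0,"dz": -30,"gripper": 1},{"rx": 0,"ry": 0,"rz": 0,"dx": -45,"dy": 2,"dz": 0,"gripper": 1},{"rx": 0,"ry": 0,"rz": 0,"dx": -45,"dy": 2,"dz": 0,"gripper": 1},{"rx": 0,"ry": 0,"rz": 0,"dx": -45,"dy": 2,"dz": 0,"gripper": 1},{"rx": 0,"ry": 0,"rz": 0,"dx": -45,"dy": 2,"dz": 0,"gripper": 1},{"rx": 0,"ry": 0,"rz": 0,"dx": -41,"dy": 2,"dz": 0,"gripper": 1},{"rx": 0,"ry": 0,"rz": 0,"dx": 0,"dy": 0,"dz": 0,"gripper": 1},{"rx": 0,"ry": 0,"rz": 0,"dx": 0,"dy": 0,"dz": 0,"gripper": 1}])

```text
clock: 16.42
tcp_pos: [0.5371, -0.308, 0.1415]
orientation: [-2.22, -2.221, -0.001]
contact_force: [0.3, 0.5, -0.8]
grip_width: 0.0853
gripper_force: 0.0
```

```bash
python3 - <<'E'
from h import *
o,M=st();W=r.camera_info("wrist");w=r.grab_frame("wrist");cv2.imwrite("pics/w6.png",w)
capfind(w,W,[.536,-.309,.027])
s=r.grab_frame("side");cv2.imwrite("pics/s9.png",s)
cv2.imwrite("pics/v6.png",np.hstack([cv2.resize(w,(400,250)),s[110:360,180:480]]))
E
```

```text
t 16.43 tcp [ 0.5371 -0.308   0.1415] yaw_y 0.0 toolz [-0.     0.001 -1.   ] F [ 0.35  0.53 -0.82] w 0.0853 gf 0.0 q [ 0.24  0.52  0.24  1.8  -0.16  0.84  0.56]
pred [324.03201647 209.29709967]
[96.2 50.8] [  83    0   29  116 1476] [ 0.3672 -0.1863  0.027 ]
[531.3  78.6] [ 498   11   91  123 3852] [ 0.6915 -0.2068  0.027 ]
[628.4 134.4] [ 609   61   31  126 2295] [ 0.7834 -0.2459  0.027 ]
[ 39.  167.1] [   0   95   88  136 7518] [ 0.2997 -0.2726  0.027 ]
[176.5 233.3] [   95   117   200   183 12311] [ 0.4113 -0.3302  0.027 ]
[318.4 202.8] [ 289  171   60   64 3014] [ 0.5314 -0.3035  0.027 ]
[445.8 261.5] [ 411  193   78  107 3366] [ 0.6415 -0.3565  0.027 ]
[480.4 258.2] [468 245  26  25 330] [ 0.672  -0.3537  0.027 ]
```

View pics/v6.png

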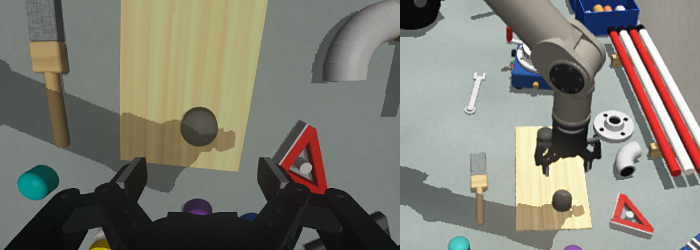

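The wrist crop shows cap B at full-frame (318,203), giving (0.533, -0.306). The red square is clear of the fingers, and the side view shows cap A upright beside the gripper. I'll descend on B.

step_arm(moves=[{"rx": 0,"ry": 0,"rz": 0,"dx": 2,"dy": -3.5,"dz": 0,"gripper": 1},{"rx": 0,"ry": 0,"rz": 0,"dx": 0,"dy": 0,"dz": 36,"gripper": 1},{"rx": 0,"ry": 0,"rz": 0,"dx": 0,"dy": 0,"dz": 36,"gripper": 1},{"rx": 0,"ry": 0,"rz": 0,"dx": 0,"dy": 0,"dz": 22,"gripper": 1},{"rx": 0,"ry": 0,"rz": 0,"dx": 0,"dy": 0,"dz": 14,"gripper": 1},{"rx": 0,"ry": 0,"rz": 0,"dx": 0,"dy": 0,"dz": 0,"gripper": 1},{"rx": 0,"ry": 0,"rz": 0,"dx": 0,"dy": 0,"dz": 0,"gripper": 1}])

```text
clock: 17.4
tcp_pos: [0.5343, -0.3071, 0.0347]
orientation: [2.22, 2.221, 0.001]
contact_force: [0.1, -0.0, 0.2]
grip_width: 0.0854
gripper_force: 0.0
```

step_arm(moves=[{"rx": 0,"ry": 0,"rz": 0,"dx": 1,"dy": 0,"dz": 3,"gripper": 1},{"rx": 0,"ry": 0,"rz": 0,"dx": 0,"dy": 0,"dz": 0,"gripper": -1},{"rx": 0,"ry": 0,"rz": 0,"dx": 0,"dy": 0,"dz": 0,"gripper": -1},{"rx": 0,"ry": 0,"rz": 0,"dx": 0,"dy": 0,"dz": 0,"gripper": -1},{"rx": 0,"ry": 0,"rz": 0,"dx": 0,"dy": 0,"dz": 0,"gripper": -1},{"rx": 0,"ry": 0,"rz": 0,"dx": 0,"dy": 0,"dz": 0,"gripper": -1},{"rx": 0,"ry": 0,"rz": 0,"dx": 0,"dy": 0,"dz": -10,"gripper": -1},{"rx": 0,"ry": 0,"rz": 0,"dx": 0,"dy": 0,"dz": -15,"gripper": -1},{"rx": 0,"ry": 0,"rz": 0,"dx": 0,"dy": 0,"dz": -15,"gripper": -1},{"rx": 0,"ry": 0,"rz": 0,"dx": 0,"dy": 0,"dz": 0,"gripper": -1},{"rx": 0,"ry": 0,"rz": 0,"dx": 0,"dy": 0,"dz": 0,"gripper": -1},{"rx": 0,"ry": 0,"rz": 0,"dx": 0,"dy": 0,"dz": 0,"gripper": -1},{"rx": 0,"ry": 0,"rz": 0,"dx": 0,"dy": 0,"dz": 0,"gripper": -1},{"rx": 0,"ry": 0,"rz": 0,"dx": 0,"dy": 0,"dz": 0,"gripper": -1}], grip_force=60)

```text
clock: 19.15
tcp_pos: [0.5335, -0.3058, 0.0705]
orientation: [-2.221, -2.221, 0.0]
contact_force: [-0.4, 0.3, -4.0]
grip_width: 0.0462
gripper_force: 62.3
```

```bash
python3 - <<'E'
from h import *
for i in range(4): 
    s=r.grab_frame("side"); o=r.get_obs(); print(o["contact_force"].round(2),o["moment"].round(3))
cv2.imwrite("pics/s10.png",s);o,M=st()
E
```

```text
[ 0.52  1.33 -4.5 ] [ 0.034 -0.023  0.03 ]
[-1.06  0.92 -4.08] [0.006 0.052 0.016]
[ 0.78  0.04 -3.66] [-0.034  0.027 -0.014]
[ 0.01  0.33 -3.3 ] [-0.019  0.006  0.038]
t 19.35 tcp [ 0.5337 -0.3058  0.0707] yaw_y 0.0 toolz [-0.  0. -1.] F [ 0.01  0.33 -3.3 ] w 0.0464 gf 62.3 q [ 0.26  0.61  0.21  1.85 -0.19  0.71  0.58]
```

About -4 N, so cap B is the heavy one. I'll raise and carry it over the pipe.

step_arm(moves=[{"rx": 0,"ry": 0,"rz": 0,"dx": 0,"dy": 0,"dz": -36,"gripper": -1},{"rx": 0,"ry": 0,"rz": 0,"dx": 0,"dy": 0,"dz": -36,"gripper": -1},{"rx": 0,"ry": 0,"rz": 0,"dx": 0,"dy": 0,"dz": -36,"gripper": -1},{"rx": 0,"ry": 0,"rz": 0,"dx": 0,"dy": 0,"dz": -36,"gripper": -1},{"rx": 0,"ry": 0,"rz": 0,"dx": 0,"dy": 0,"dz": -36,"gripper": -1},{"rx": 0,"ry": 0,"rz": 0,"dx": 0,"dy": 0,"dz": -36,"gripper": -1},{"rx": 0,"ry": 0,"rz": 0,"dx": 0,"dy": 0,"dz": -14,"gripper": -1},{"rx": 0,"ry": 0,"rz": 0,"dx": 20,"dy": 2,"dz": 0,"gripper": -1},{"rx": 0,"ry": 0,"rz": 0,"dx": 40,"dy": 3.5,"dz": 0,"gripper": -1},{"rx": 0,"ry": 0,"rz": 0,"dx": 40,"dy": 3.5,"dz": 0,"gripper": -1},{"rx": 0,"ry": 0,"rz": 0,"dx": 40,"dy": 3.5,"dz": 0,"gripper": -1},{"rx": 0,"ry": 0,"rz": 0,"dx": 40,"dy": 3.5,"dz": 0,"gripper": -1},{"rx": 0,"ry": 0,"rz": 0,"dx": 40,"dy": 3.5,"dz": 0,"gripper": -1},{"rx": 0,"ry": 0,"rz": 0,"dx": 40,"dy": 3.5,"dz": 0,"gripper": -1},{"rx": 0,"ry": 0,"rz": 0,"dx": 40,"dy": 3.5,"dz": 0,"gripper": -1},{"rx": 0,"ry": 0,"rz": 0,"dx": 40,"dy": 3.5,"dz": 0,"gripper": -1},{"rx": 0,"ry": 0,"rz": 0,"dx": 40,"dy": 3.5,"dz": 0,"gripper": -1},{"rx": 0,"ry": 0,"rz": 0,"dx": 40,"dy": 3.5,"dz": 0,"gripper": -1},{"rx": 0,"ry": 0,"rz": 0,"dx": 20,"dy": 1,"dz": 0,"gripper": -1},{"rx": 0,"ry": 0,"rz": 0,"dx": 0,"dy": 0,"dz": 0,"gripper": -1}])

```text
clock: 21.85
tcp_pos: [0.5705, 0.1362, 0.2993]
orientation: [-2.216, -2.224, 0.003]
contact_force: [-0.5, -1.2, -4.6]
grip_width: 0.0467
gripper_force: 63.4
```

```bash
python3 - <<'E'
from h import *
o,M=st();print(totool(M,np.array([.5755,.2075,.285])-o["tcp_pos"]))
E
```

```text
t 21.85 tcp [0.5705 0.1362 0.2993] yaw_y 0.2 toolz [-0.003 -0.    -1.   ] F [-0.45 -1.22 -4.6 ] w 0.0467 gf 63.4 q [-0.39  0.29  0.07  1.72 -0.02  1.13 -0.32]
[71.2  5.3 14.3]
```

step_arm(moves=[{"rx": 0,"ry": 0,"rz": 0,"dx": 24,"dy": 2,"dz": 0,"gripper": -1},{"rx": 0,"ry": 0,"rz": 0,"dx": 24,"dy": 2,"dz": 0,"gripper": -1},{"rx": 0,"ry": 0,"rz": 0,"dx": 23,"dy": 1,"dz": 0,"gripper": -1},{"rx": 0,"ry": 0,"rz": 0,"dx": 0,"dy": 0,"dz": 14,"gripper": -1},{"rx": 0,"ry": 0,"rz": 0,"dx": 0,"dy": 0,"dz": 0,"gripper": -1},{"rx": 0,"ry": 0,"rz": 0,"dx": 0,"dy": 0,"dz": 0,"gripper": -1}])

```text
clock: 22.6
tcp_pos: [0.5769, 0.2036, 0.2866]
orientation: [2.223, 2.219, -0.002]
contact_force: [0.3, -0.8, -3.7]
grip_width: 0.0465
gripper_force: 63.4
```

```bash
python3 - <<'E'
from h import *
o,M=st()
a=r.grab_frame("side");b=r.grab_frame("scene");cv2.imwrite("pics/sd.png",a);cv2.imwrite("pics/sc.png",b)
S=r.camera_info("side");C=r.camera_info("scene")
t=o["tcp_pos"];P=[t-[0,0,.025],[.5767,.2081,.218]]
ps=proj(S,P);pc=proj(C,P);print(ps,pc)
def crop(im,c,h=30,w=40): 
    x,y=(np.array(c)).astype(int);print(x-w//2,y-h//2);return cv2.resize(im[y-h:y+h,x-w//2*1:x+w//2],None,fx=10,fy=10,interpolation=cv2.INTER_CUBIC)
cv2.imwrite("pics/v7.png",np.hstack([crop(a,ps.mean(0)),crop(b,pc.mean(0))]))
E
```

```text
t 22.6 tcp [0.5769 0.2036 0.2866] yaw_y -0.1 toolz [-0.    -0.001 -1.   ] F [ 0.28 -0.85 -3.68] w 0.0465 gf 63.4 q [-0.48  0.34  0.04  1.68 -0.02  1.12 -0.43]
[[328.0543883  114.69113581]
 [327.33922271 126.5772508 ]] [[375.74899685 129.28215715]
 [374.92740448 137.88235397]]
307 105
355 118
```

View pics/v7.png

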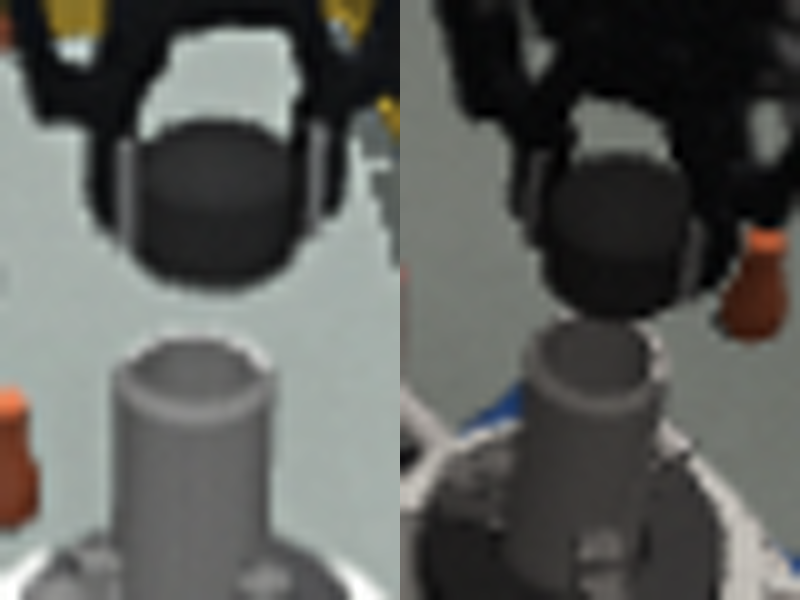

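The view shows the cap to the right of the pipe axis in both crops. In the side crop, cap edges are at 135–305 and its rim bottom at 292, while the pipe edges are at 113–273 and its lip bottom at 425. In the scene crop, cap edges are at 148–292 and the bottom at 320, while the pipe edges are at 122–268 and the lip bottom at 410. I'll solve for the offset.

```bash
python3 - <<'E'
from h import *
from scipy.optimize import least_squares
S=r.camera_info("side");C=r.camera_info("scene");o,M=st();t=o["tcp_pos"]
th=np.linspace(0,2*np.pi,180)
def feat(ci,x,y,z):
    p=proj(ci,np.c_[x+.02415*np.cos(th),y+.02415*np.sin(th),np.full(180,z)])
    return np.array([(p[:,0].min()+p[:,0].max())/2,p[:,1].max()])
px=lambda x0,y0,l,rr,b:np.array([x0+(l+rr)/20-.45,y0+b/10-.45])
cap=[px(307,90,135,305,292),px(355,103,148,292,320)];pipe=[px(307,90,113,273,425),px(355,103,122,268,410)]
def solve(m,zf,free):
    f=lambda q:np.concatenate([feat(ci,q[0],q[1],q[2] if free else zf)-k for ci,k in zip((S,C),m)])
    s=least_squares(f,[.575,.206,zf][:3 if free else 2],x_scale=.01,diff_step=1e-3);return s.x.round(4),s.fun.round(2)
for free in(0,1):
    print("cap",solve(cap,t[2]-.025,free),"pipe",solve(pipe,.218,free))
E
```

```text
t 22.7 tcp [0.577  0.2042 0.2871] yaw_y -0.1 toolz [ 0. -0. -1.] F [-0.95  0.64 -4.72] w 0.0466 gf 63.4 q [-0.48  0.34  0.04  1.68 -0.02  1.12 -0.43]
cap (array([0.5787, 0.205 ]), array([ 0.06, -0.06, -0.07, -0.01])) pipe (array([0.573 , 0.2052]), array([ 0.43, -0.33, -0.5 , -0.13]))
cap (array([0.5787, 0.2058, 0.2615]), array([ 0.01,  0.01, -0.  , -0.01])) pipe (array([0.5729, 0.2102, 0.2133]), array([ 0.07,  0.09, -0.03, -0.13]))
```

The cap is at (0.5787, 0.205) with its rim at 0.262, and the pipe is at about (0.573, 0.207). I'll correct and lower.

step_arm(moves=[{"rx": 0,"ry": 0,"rz": 0,"dx": 2.5,"dy": -5.5,"dz": 0,"gripper": -1},{"rx": 0,"ry": 0,"rz": 0,"dx": 0,"dy": 0,"dz": 0,"gripper": -1},{"rx": 0,"ry": 0,"rz": 0,"dx": 0,"dy": 0,"dz": 10,"gripper": -1},{"rx": 0,"ry": 0,"rz": 0,"dx": 0,"dy": 0,"dz": 10,"gripper": -1},{"rx": 0,"ry": 0,"rz": 0,"dx": 0,"dy": 0,"dz": 10,"gripper": -1},{"rx": 0,"ry": 0,"rz": 0,"dx": 0,"dy": 0,"dz": 3,"gripper": -1},{"rx": 0,"ry": 0,"rz": 0,"dx": 0,"dy": 0,"dz": 0,"gripper": -1},{"rx": 0,"ry": 0,"rz": 0,"dx": 0,"dy": 0,"dz": 0,"gripper": -1},{"rx": 0,"ry": 0,"rz": 0,"dx": 0,"dy": 0,"dz": 0,"gripper": -1},{"rx": 0,"ry": 0,"rz": 0,"dx": 0,"dy": 0,"dz": 0,"gripper": -1}])

```text
clock: 23.95
tcp_pos: [0.5713, 0.2077, 0.2541]
orientation: [2.221, 2.221, 0.001]
contact_force: [0.4, -0.4, -4.9]
grip_width: 0.0463
gripper_force: 63.4
```

```bash
python3 - <<'E'
from h import *
o,M=st();print(o["qvel"].round(4))
a=r.grab_frame("side");g=cv2.cvtColor(a,cv2.COLOR_BGR2GRAY)
S=r.camera_info("side")
for n,p in(("cap",[.573,.207,o["tcp_pos"][2]-.025+.01]),("pipe",[.573,.207,.20])):
    u,v=proj(S,[p])[0];row=int(round(v));print(n,u.round(1),row,g[row,int(u)-14:int(u)+15])
u=int(round(u));print("column",u,g[105:140,u])
a0=cv2.imread("pics/s9.png");print("capA change none?",proj(S,[.5272,-.088,.03]))
h=a[225:270,305:345];q=h.mean(2)<70;v,uu=np.nonzero(q);print("capA centroid",uu.mean()+305,v.mean()+225,len(uu))
E
```

```text
t 23.95 tcp [0.5713 0.2077 0.2541] yaw_y -0.0 toolz [ 0.  0. -1.] F [ 0.39 -0.35 -4.93] w 0.0463 gf 63.4 q [-0.48  0.37  0.04  1.72 -0.02  1.05 -0.44]
[-0.0011  0.002  -0.0004  0.0008  0.0013 -0.0003 -0.001 ]
cap 326.4 121 [178 175  97  43  63  97  52  31  30  34  34  36  36  35  35  35  36  35
  34  34  28  22  22  92 125 172 178 175 174]
pipe 326.0 132 [170 166 167 166 168 169 108  82  86  93  99 108 113 118 119 120 116 109
 102  99  91  87 141 168 168 168 168 169 171]
column 326 [178 176 173 174 177 163  51  39  46  49  50  52  54  53  50  41  35  35
  35  38  35  34  47  80 106 125 140 119 102 101 104 105 103 103 106]
capA change none? [[325.32919416 244.1722298 ]]
capA centroid 324.78703703703707 250.49074074074073 108
```

The cap is centred (side columns 326.5 for the cap, 326.2 for the pipe), the gap is about 11 mm, and the force is just the cap's weight. Handing in.

```bash
python3 -c "
from bench import r
print(r.hand_in())"
```

```text
the job is handed in; nothing more can be done
None
```

I handed the job in: the ring is locked at an estimated 1.18 rad, the lighter cap (about 2.25 N) is back on the board, and the heavier one (about 4 N) is held over the pipe with a gap of about 11 mm; `hand_in` gave no verdict, and I viewed 11 pictures, one over the limit of 10.

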